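Clamp a valve in the locking-forceps holder

TASK

The brass valve has to be held in the bench holder for lapping. Spring the holder's locked forceps open by pressing the blue finger ring down, sideways to the way the handles close, so that the ratchet teeth part, and stand the valve foot down on the round rest between the open jaws; then squeeze the handles together until the ratchet locks with the valve gripped firmly and upright, two or three clicks and not so hard that its stem is crushed, and let go. Leave everything else on the bench where it is.

Things in the scene. Friction and masses are not known exactly. Their poses are not given: they have to be found in the camera images.
- holder: Bench holder, fixed: grey base 165 x 100 x 12 mm, post, and steel locking forceps 220 mm long lying level, 80 mm above the table. Origin: on the table under the pivot; x from the pivot along the jaws, away from the finger rings; y to the left of that; z up. The -y handle (steel ring) and the +y jaw are fixed; the +y handle (blue ring) turns on the pivot and carries the -y jaw.
- pivot (a point): Centre of the forceps' pivot, 80 mm above the table, axes as the holder's. The pivot screw's head stands 7 mm above it.
- blue_ring (a point): Centre of the loose handle's blue ring (33 mm outside, hole 17, bar 8 thick), 132 mm from the pivot. Pressed straight down with 5 N or more it gives 3 mm (6 mm at most, 8 N) and the ratchet teeth part; while down it can swing out to +y on a light spring (2 N), but a fingertip on it drags: ease it outwards 20 mm or more while pressed, or the teeth catch again. Pulling out alone does not open it.
- fixed_ring (a point): Centre of the plain steel ring of the fixed handle (33 mm outside), level with the blue one; it never moves.
- squeeze_place (a point): Where to squeeze: midway between the shut shanks, at their mid-height, 71 mm behind the pivot (holder x = -0.071, y = 0). Within 11 mm of it along x, the shanks' outer sides lie 15 mm either side when shut; fully open the loose (+y) one is 33 mm out, the fixed one stays. Shanks 8 mm wide, 7 thick, 60 mm free below. With the valve in, a 20 N squeeze here ends at about 0.052; 30 N at once crushes it.
- handle (a joint): Opening of the loose handle, rad: 0 = empty jaws just touch, 0.25 = fully open. The ratchet catches at about 0.118, 0.085, 0.052, 0.018, -0.015 (starts on one of the last three). Jaws meet the 8 mm stem at 0.13; at 0.118 it is loose, at 0.085 gripped with 6 N, 4 N more per tooth; over 20 N crushes it. Let go, it springs back to the last tooth passed, or open if none.
- jaw: The moving (-y) jaw on the loose handle, sprung by its flexing shank; origin at the pivot, x along the jaw. Both jaws' black faces are 30 mm long (holder x = 0.045 to 0.075), 75 to 85 mm above the table; the fixed face lies at holder y = 0; fully open this one stands 15 mm to the -y side of it at x = 0.06.
- rest_top (a point): Centre of the top of the round aluminium rest (38 mm across) under the jaws, 66 mm above the table, at holder x = 0.060, y = -0.006. Stood here, the valve's stem is between the jaws, its foot 4 mm below them and its head 4 mm above. The foot is wider than the open jaws: bring the valve in level from beyond the jaw tips (holder x = 0.10), with the foot just above the rest.
- brass_valve_mid (a point): Middle (half-way up) of the brass-coloured valve, 43 mm tall, about 56 g, standing in the grey tray: round foot 24 mm across, 5 thick; stem 8 mm across, 18 long; grooved round head 16 mm across, 20 tall on top. z is its axis, foot to head.
- brass_valve: The brass valve; origin at the centre of its foot's underside, z along its axis.
- steel_valve_mid (a point): Middle of a bright steel valve of the same shape, in the tray; to be left alone.
- black_valve_mid (a point): Middle of a black valve of the same shape, in the tray; to be left alone.
- tray: Shallow grey tray, 105 x 255 x 16 mm, walls and floor 4 mm, fixed; origin under its centre, its long side along y. The three valves stand in it in any order, about 80 mm apart.
- screwdriver: Yellow-handled screwdriver lying on the bench, 200 mm; origin on the table under its middle.
- wrench: Steel spanner lying on the bench, 180 mm; origin under its middle.
- oil_bottle: White oil bottle, 60 mm across, 150 mm tall; origin under its centre.
- piston: Aluminium piston standing on the bench, 22 mm across, 64 mm tall; origin under its centre.
- seal_jar: Clear jar with a black lid, 56 mm across, 60 mm tall; origin under its centre.

How it is judged:
By the outcome, as a careful person would: the job done as asked, in the order asked, and still so for the second after the job is handed in, with the robot touching nothing.
It also fails if it takes over 58 s, if anything falls off the work surface, if the arm or the gripper's body presses on something with over 40 N, if the wrist force passes 120 N, or if a joint passes its speed limit or range.

ROBOT

A 7-joint arm with a two-finger parallel gripper is mounted at the origin on the work surface. World frame = base frame: x ahead of the robot, y to its left, z up, the work surface at z = 0. Lengths are in m, angles in rad, forces in N, time in s.
With the tool pointing down it reaches from about 0.425 to 0.925 m from the base axis. Payload 6.8 kg.
Tool frame: the origin (TCP) lies at the very end of the fingers, on their centre line; the grasp point (between the pads) lies r.grasp_offset behind it (r.grasp_offset is the distance from the TCP to the grasp point, in m); z points along the fingers, y is the direction in which the jaws open and shut (so a half turn about z gives the same grasp; the last joint's range is limited). The gripper opens to 85 mm and grips with 20 to 120 N. Pads are 22 mm wide; open, the fingers measure 114 mm over their backs; the gripper's body (76 mm by 85 mm) begins 54 mm behind the grasp point. The pads swing forward as they close: fully open they stand 13 mm farther back than shut.
Start: joints at [1.08, 0.477, 0.022, 1.555, -0.011, 1.109, -0.083], TCP at [0.252, -0.626, 0.231] pointing down, gripper open.
Joint ranges: [-2.96, 2.96], [-0.34, 2.1], [-1.41, 1.46], [0.24, 2.44], [-1.37, 4.51], [0.17, 1.92], [-2.96, 2.96]. Speed limits (rad/s): [2.39, 2.39, 3.14, 3.14, 3.14, 3.14, 3.14].

INTERFACE

Orientations are given as a rotation vector (axis times angle).
In Python, from bench import r gives the robot as it stands.
- The arm moves only by the shell command python3 -m jog 'ROWS' [FORCE]. ROWS is JSON, one flat list of numbers, 7 for each row, row after row: the turn, a rotation vector about the tool's x, y, z normalised to -1 to 1, where 1 is 180 degrees, then the shift along the tool's x, y, z normalised to -1 to 1, where 1 is 200 mm, then the opening, from 0 (shut) to 1 (fully open). In form: [wx, wy, wz, x, y, z, hand, wx, wy, wz, x, y, z, hand, ...]. A call has 1 to 12 rows; each row is the pose to reach, as a shift and turn from the pose measured when the call began, along the tool's axes at that moment, turning the shorter way round; what a row does not reach only later rows make up. A row lasts 1/10 s, in which the tool goes at most 50 mm and 8.59 degrees, less where a joint would pass 70% of its speed; a pose out of reach is approached as far as the arm can. A call with a number of a shift or a turn outside -1 to 1 is refused whole. A call with a gripper value outside its range is refused whole. The fingers move at their own pace and stop on an object; FORCE is the grip in N (left out, the last holds). Time passes only in rows, so rows that repeat a pose let the fingers close. It gives the time, the measured TCP pose, the force and the opening at its end, in the units of the state.
- r.get_obs(): the state, without advancing time (a new reading comes with each control period).
- r.grab_frame(name): name is "scene" or "top"; returns the picture (400x640x3 uint8, red, green, blue); there is no depth.
- r.calibration(name): a dict with "K" (3x3 intrinsics, pixels), "origin" and "rotation" of the camera in the world. Camera axes: x right, y up, looking along -z (the intrinsics and any distortion apply to the point x, -y, -z); pixel columns grow to the right and rows downward; lengths in m; the calibration is good to about 2 mm. A picture is of the moment at which its call begins. calibration takes no time and is no camera call.
- r.hand_in(): hands the job in, once; it reports no verdict.
The state is a dict: "clock": time; "joints": joint angles; "qvel": joint speeds; "tau": joint torques, N m; "tcp_pos": TCP position; "orientation": TCP orientation; "contact_force": force on the tool from outside, world axes, zero at the start; "moment": the same for the moment, N m; "grip_width": finger opening in m.
Only numpy, scipy, OpenCV 4.12 (cv2) and the standard library are available. Lean on these libraries where they do the work, as an engineer would, in place of code of your own. Each camera call takes 0.05 s, during which the arm holds its last target.

## Working session

There is one attempt and no reset: what is moved stays moved. The work goes in short steps, Python scripts to look and compute and a shell command to move; the robot and the scene stay as the last step left them, time stands still between calls to the robot, and variables do not carry over. Pictures are saved under pics/ and viewed, and the job is handed in when it is done.

```bash
ls; mkdir -p pics
python3 - <<'E'
from bench import r
import cv2
for n in ("scene","top"):
    cv2.imwrite(f"pics/{n}0.png",r.grab_frame(n)[:,:,::-1])
    c=r.calibration(n);print(n,c)
print(r.get_obs(),r.grasp_offset)
E
```

```text
pics
scene {'K': array([[478.32520901,   0.        , 324.78735174],
       [  0.        , 478.32520901, 205.04144721],
       [  0.        ,   0.        ,   1.        ]]), 'origin': array([ 1.39364177, -0.41930881,  0.96844134]), 'rotation': array([0.73921627, 0.44449739, 1.04968913])}
top {'K': array([[447.15724567,   0.        , 323.12696747],
       [  0.        , 447.15724567, 197.49485849],
       [  0.        ,   0.        ,   1.        ]]), 'origin': array([ 0.31037226, -0.02217573,  1.23327721]), 'rotation': array([ 0.17056329, -0.1558462 , -1.42857667])}
{'clock': 0.1, 'joints': array([ 1.07988696,  0.47771291,  0.02233057,  1.55632098, -0.01149949,
        1.10929604, -0.08312465]), 'qvel': array([ 1.07200874e-03, -1.65747990e-03, -6.70332047e-04, -2.67448976e-03,
        1.57306359e-03,  1.32909955e-04, -9.59211320e-05]), 'tau': array([ 5.98111612e-03, -5.97755420e+01,  1.61441009e+00, -2.81953651e+01,
        1.28729426e-02,  5.04643918e-03,  3.61042873e-05]), 'tcp_pos': array([ 0.2519363 , -0.62566387,  0.23043908]), 'orientation': array([-3.08269219e+00, -5.97365093e-01,  6.51068387e-04]), 'contact_force': array([-0.19275092,  0.37195932, -0.30266301]), 'moment': array([-0.01289208,  0.00039963,  0.02046106]), 'grip_width': 0.08557103186380682} 0.0187
```

View pics/scene0.png

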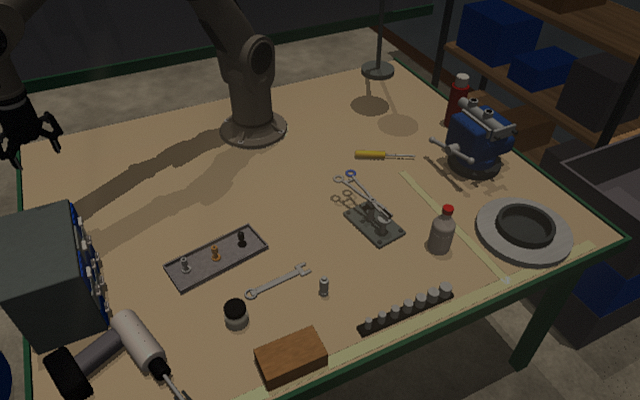

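View pics/top0.png

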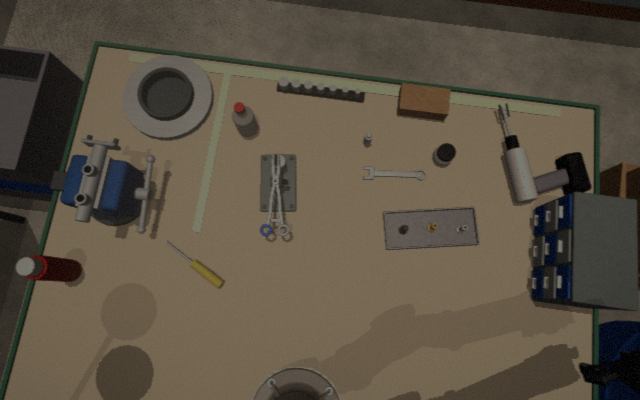

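The scene view shows the holder around (375,215) and the tray with the brass valve at (215,254). In the top view the holder is at (278,190) with the blue ring at (267,231), and the brass valve is at (432,227). I'll enlarge these areas next.

Run:
```python
import cv2
t=cv2.imread("pics/top0.png");s=cv2.imread("pics/scene0.png")
def crop(im,x0,y0,w,h,k,n):
    c=cv2.resize(im[y0:y0+h,x0:x0+w],None,fx=k,fy=k,interpolation=cv2.INTER_CUBIC)
    c=cv2.convertScaleAbs(c,alpha=1.6)
    for i in range(0,w,10): cv2.putText(c,str(x0+i),(i*k,8),0,.3,(0,255,0),1);cv2.line(c,(i*k,0),(i*k,4),(0,255,0))
    for i in range(0,h,10): cv2.putText(c,str(y0+i),(0,i*k+3),0,.3,(0,255,0),1)
    cv2.imwrite(n,c)
crop(t,250,145,60,100,6,"pics/t1.png")
crop(s,320,160,95,90,6,"pics/s1.png")
crop(t,380,200,100,55,7,"pics/t2.png")
crop(s,160,220,110,75,7,"pics/s2.png")
```

```text
(no output)
```

View pics/t1.png

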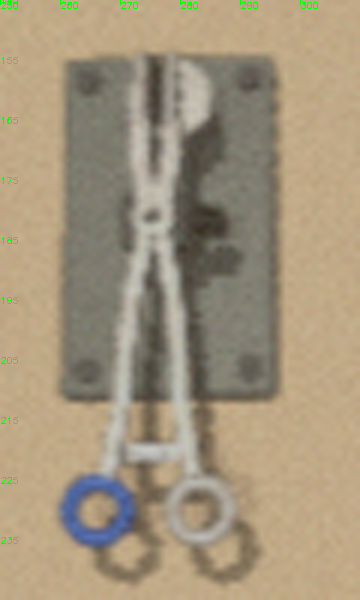

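View pics/s1.png

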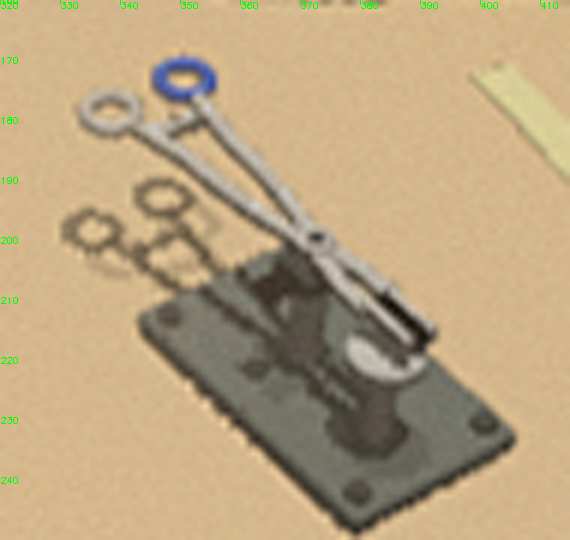

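View pics/t2.png

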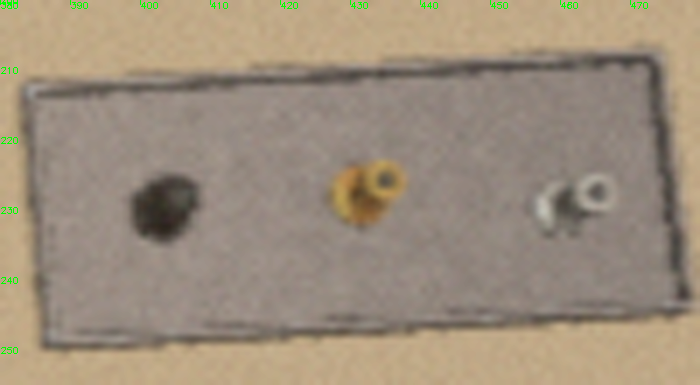

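View pics/s2.png

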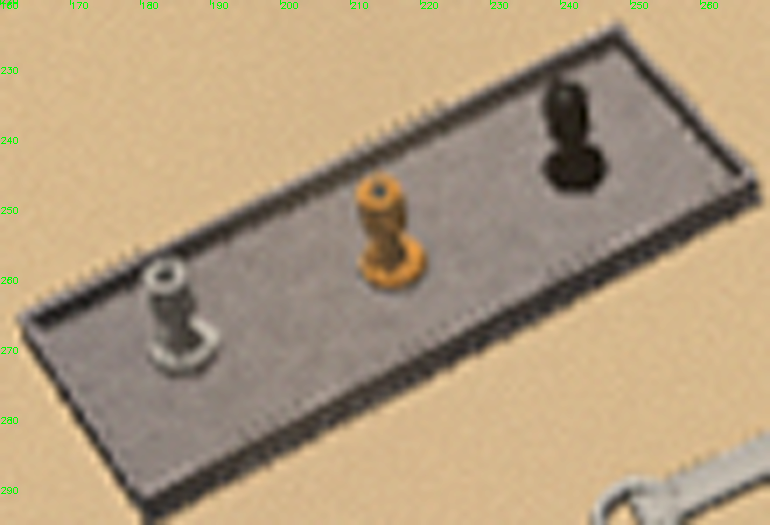

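```bash
cat > h.py <<'E'
import numpy as np, cv2
from bench import r
from scipy.spatial.transform import Rotation as R
from scipy.optimize import least_squares
def cam(n):
    c=r.calibration(n); return np.array(c["K"]),np.array(c["origin"]),R.from_rotvec(c["rotation"]).as_matrix()
C={n:cam(n) for n in("scene","top")}
def proj(n,P):
    K,o,M=C[n]; q=(np.atleast_2d(P)-o)@M; q=q*[1,-1,-1]; u=q@K.T; return u[:,:2]/u[:,2:]
def ray(n,uv):
    K,o,M=C[n]; d=np.linalg.inv(K)@[*uv,1]; return o,M@(d*[1,-1,-1])
def onz(n,uv,z):
    o,d=ray(n,uv); return o+d*(z-o[2])/d[2]
def tri(a,b):
    return least_squares(lambda p:np.r_[proj("top",p)[0]-a,proj("scene",p)[0]-b],[.6,0,.05])
def crop(im,x0,y0,w,h,k,n):
    c=cv2.resize(im[y0:y0+h,x0:x0+w],None,fx=k,fy=k,interpolation=cv2.INTER_CUBIC)
    c=cv2.convertScaleAbs(c,alpha=1.6)
    for i in range(0,w,10): cv2.putText(c,str(x0+i),(i*k,8),0,.3,(0,255,0),1);cv2.line(c,(i*k,0),(i*k,4),(0,255,0))
    for i in range(0,h,10): cv2.putText(c,str(y0+i),(0,i*k+3),0,.3,(0,255,0),1)
    cv2.imwrite(n,c)
E
python3 - <<'E'
from h import *
for nm,a,b in [("blue",(266.1,229.9),(350.6,173.1)),("steel",(283.4,229.9),(338.2,178.4)),("pivot top",(275.1,180.9),(372.9,199.6)),("headtop",(434.9,225.6),(214.1,247.1)),("foottop",(431.3,228.1),(216.1,257.4))]:
    s=tri(a,b);print(nm,s.x.round(4),s.fun.round(2))
z={"blue":.084,}
for a,b,z in [((266.1,229.9),(350.6,173.1),.084),((283.4,229.9),(338.2,178.4),.084),((275.1,180.9),(372.9,199.6),.087),((434.9,225.6),(214.1,247.1),.047)]:
    print(onz("top",a,z).round(4),onz("scene",b,z).round(4))
for c in [(260.9,154.6),(295.6,154.6),(295.9,211.3),(260.2,211.3)]: print(onz("top",c,.012).round(4))
for c in [(320+140/6,160+322/6),(320+355/6,160+530/6),(320+514/6,160+438/6)]: print("sc",onz("scene",c,.012).round(4))
# gripper check
print(proj("top",r.get_obs()["tcp_pos"]),proj("scene",r.get_obs()["tcp_pos"]))
E
```

```text
blue [0.4521 0.1424 0.0785] [-0.46 -0.29 -0.61  0.1 ]
steel [0.4582 0.0979 0.0788] [-0.51 -0.3  -0.65  0.1 ]
pivot top [0.5842 0.1398 0.0826] [-0.58 -0.37 -0.7   0.14]
headtop [ 0.5293 -0.2989  0.0453] [-0.75 -0.32 -0.79 -0.02]
foottop [ 0.5285 -0.2993  0.0042] [-0.7  -0.31 -0.73 -0.02]
[0.4508 0.1403 0.084 ] [0.4582 0.1407 0.084 ]
[0.4569 0.096  0.084 ] [0.464  0.0968 0.084 ]
[0.5824 0.1375 0.087 ] [0.5886 0.139  0.087 ]
[ 0.5284 -0.3006  0.047 ] [ 0.5318 -0.2974  0.047 ]
[0.671  0.2002 0.012 ]
[0.6845 0.1022 0.012 ]
[0.5222 0.077  0.012 ]
[0.5087 0.1751 0.012 ]
sc [0.5352 0.0789 0.012 ]
sc [0.6948 0.1027 0.012 ]
sc [0.678  0.1983 0.012 ]
[[597.41231161 360.59357495]] [[ 40.31402307 163.97614527]]
```

```bash
cat > fit.py <<'E'
from h import *
def T(p,P): # holder->world
    c,s=np.cos(p[2]),np.sin(p[2]); P=np.atleast_2d(P)
    return np.c_[p[0]+c*P[:,0]-s*P[:,1],p[1]+s*P[:,0]+c*P[:,1],P[:,2]]
top=[((266.1,229.9),"blue"),((283.4,229.9),"fix"),((275.1,180.9),(0,0,.087)),((431.3,228.1),"foot"),((434.9,225.6),"head"),
 ]
sc=[((350.6,173.1),"blue"),((338.2,178.4),"fix"),((372.9,199.6),(0,0,.087)),((216.1,257.4),"foot"),((214.1,247.1),"head")]
cor_t=[(260.9,154.6),(295.6,154.6),(295.9,211.3),(260.2,211.3)]
cor_s=[None,(320+355/6,160+530/6),(320+140/6,160+322/6),None]
cor_s=[(320+514/6,160+438/6),(320+355/6,160+530/6),(320+140/6,160+322/6),None]
base=[(1,1),(1,-1),(-1,-1),(-1,1)]
def pj(n,P,d):
    K,o,M=C[n]; M=M@R.from_rotvec(d[3:]).as_matrix(); q=((np.atleast_2d(P)-o-d[:3])@M)*[1,-1,-1]; u=q@K.T; return (u[:,:2]/u[:,2:])
# p: x,y,yaw, thb, bx, byc, vx,vy, dt(6), ds(6)
def f(p):
    a=np.arctan2(.022,.130); 
    rb=.132
    ang=a+p[3]
    L=np.sqrt(.132**2)
    pts={"blue":T(p,[-L*np.cos(ang),L*np.sin(ang),.081])[0],"fix":T(p,[-L*np.cos(p[4]),-L*np.sin(p[4]),.081])[0],
     "foot":np.array([p[6],p[7],.0085]),"head":np.array([p[6],p[7],.047])}
    res=[]
    for n,obs,cor,d in(("top",top,cor_t,p[8:14]),("scene",sc,cor_s,p[14:20])):
        for uv,k in obs:
            P=pts[k] if isinstance(k,str) else T(p,k)[0]
            res+=list((pj(n,P,d)[0]-uv)/.3)
        for b,uv in zip(base,cor):
            if uv is None: continue
            P=T(p,[p[5]+b[0]*.0825,b[1]*.05,.012])[0]; res+=list((pj(n,P,d)[0]-uv)/.6)
    res+=list(p[8:11]/.0015)+list(p[14:17]/.0015)+list(p[11:14]/.0015)+list(p[17:20]/.0015)
    return np.array(res)
p0=np.r_[.585,.138,.152,0.03,.165,.01,.529,-.299,np.zeros(12)]
s=least_squares(f,p0)
np.set_printoptions(suppress=True,precision=4)
if __name__=="__main__":
    print(s.x[:8]);print(s.x[8:]);print((s.fun*.3).round(2),s.cost)
    J=np.linalg.inv(s.jac.T@s.jac);print(np.sqrt(np.diag(J))[:8])
    for n,P in [("fix",[-.130,-.022,.08]),("squeeze",[-.071,0,.08]),("rest",[.06,-.006,.066]),("appr",[.1,-.006,.066])]:print(n,T(s.x,P))
    a=np.arctan2(.022,.130)+s.x[3];print("blue",T(s.x,[-.132*np.cos(a),.132*np.sin(a),.084]))
E
python3 fit.py
```

```text
[ 0.585   0.1383  0.1478  0.0085  0.1644  0.0155  0.5301 -0.2989]
[ 0.0008  0.0004  0.0001  0.0014  0.0006 -0.0004 -0.0008 -0.0004  0.0004
  0.0007  0.0008  0.0006]
[ 0.02  0.2  -0.03  0.1   0.24 -0.03 -0.01 -0.2  -0.16  0.21 -0.05 -0.16
  0.13 -0.34 -0.04 -0.26 -0.22 -0.06  0.14  0.27  0.16  0.38 -0.24 -0.1
  0.   -0.18 -0.13  0.28  0.56 -0.3  -0.12 -0.41 -0.42 -0.69  0.16  0.08
  0.02 -0.16 -0.08  0.09  0.29  0.12 -0.07  0.14  0.16  0.12] 13.468529048620761
[0.0018 0.0018 0.0071 0.0095 0.0096 0.0008 0.0018 0.0017]
fix [[0.4597 0.0973 0.08  ]]
squeeze [[0.5148 0.1278 0.08  ]]
rest [[0.6453 0.1412 0.066 ]]
appr [[0.6848 0.147  0.066 ]]
blue [[0.4531 0.142  0.084 ]]
```

```bash
cat > to.py <<'E'
import sys
from h import *
# usage: to.py x y z [yaw]: row (wx wy wz x y z) from present pose; tool z down, tool y along +-(holder y)
def row(P,yaw=.148):
    o=r.get_obs(); Rc=R.from_rotvec(o["orientation"]).as_matrix(); best=None
    for k in (0,np.pi):
        y=np.array([-np.sin(yaw+k),np.cos(yaw+k),0]); z=np.array([0,0,-1.]); x=np.cross(y,z)
        Rt=np.c_[x,y,z]; w=R.from_matrix(Rc.T@Rt).as_rotvec()
        if best is None or np.linalg.norm(w)<np.linalg.norm(best): best=w
    d=Rc.T@(np.array(P)-o["tcp_pos"])
    return best/np.pi,d/.2
if __name__=="__main__":
    v=list(map(float,sys.argv[1:])); w,d=row(v[:3],*v[3:4])
    o=r.get_obs(); print("clk",o["clock"].__round__(2),"pos",o["tcp_pos"].round(4),"F",o["contact_force"].round(1),"g",round(float(o["grip_width"]),4))
    print("row",w.round(4),d.round(4))
    print(R.from_rotvec(o["orientation"]).as_matrix().round(3))
E
python3 to.py .45 -.45 .2; python3 to.py .453 .142 .15
```

```text
clk 0.1 pos [ 0.2519 -0.6257  0.2304] F [-0.2  0.4 -0.3] g 0.0856
row [-0.0005  0.0001  0.0747] [ 1.2467 -0.4446  0.1528]
[[ 0.928  0.374 -0.001]
 [ 0.374 -0.928  0.001]
 [-0.    -0.002 -1.   ]]
clk 0.1 pos [ 0.2519 -0.6257  0.2304] F [-0.2  0.4 -0.3] g 0.0856
row [-0.0005  0.0001  0.0747] [ 2.3663 -3.1843  0.407 ]
[[ 0.928  0.374 -0.001]
 [ 0.374 -0.928  0.001]
 [-0.    -0.002 -1.   ]]
```

```bash
python3 -m jog '[0,0,0.0747,0.9,-0.9,0.15,0, 0,0,0.0747,0.9,-0.9,0.15,0, 0,0,0.0747,0.9,-0.9,0.15,0, 0,0,0.0747,0.9,-0.9,0.15,0, 0,0,0.0747,0.9,-0.9,0.15,0, 0,0,0.0747,0.9,-0.9,0.15,0, 0,0,0.0747,0.9,-0.9,0.15,0]'; python3 to.py .453 .142 .15
```

```text
clock: 0.8
tcp_pos: [0.3524, -0.3897, 0.2005]
orientation: [-3.13, -0.238, 0.001]
contact_force: [-0.2, -1.3, 0.7]
grip_width: -0.0
clk 0.8 pos [ 0.3524 -0.3897  0.2005] F [-0.2 -1.3  0.7] g -0.0
row [-0.0008  0.0002  0.0013] [ 0.8999 -2.551   0.2577]
[[ 0.988  0.151 -0.001]
 [ 0.151 -0.988  0.002]
 [-0.001 -0.002 -1.   ]]
```

```bash
python3 -m jog '[0,0,0,0.8,-1,0.1,0, 0,0,0,0.8,-1,0.1,0, 0,0,0,0.8,-1,0.1,0, 0,0,0,0.8,-1,0.1,0, 0,0,0,0.8,-1,0.1,0, 0,0,0,0.8,-1,0.1,0]'; python3 to.py .453 .142 .12
```

```text
clock: 1.4
tcp_pos: [0.4832, -0.1637, 0.1808]
orientation: [-3.128, -0.247, -0.002]
contact_force: [-1.1, 0.1, -0.1]
grip_width: -0.0001
clk 1.4 pos [ 0.4832 -0.1637  0.1808] F [-1.1  0.1 -0.1] g -0.0001
row [-0.0013 -0.0004  0.0031] [ 0.0904 -1.5319  0.3101]
[[ 0.988  0.157  0.001]
 [ 0.157 -0.988  0.004]
 [ 0.001 -0.004 -1.   ]]
```

```bash
python3 -m jog '[0,0,0,0.1,-1,0.1,0, 0,0,0,0.1,-1,0.1,0, 0,0,0,0.1,-1,0.1,0, 0,0,0,0.1,-1,0.1,0, 0,0,0,0.1,-1,0.1,0]'; python3 to.py .453 .142 .11
```

```text
clock: 1.9
tcp_pos: [0.4718, 0.0414, 0.1615]
orientation: [-3.125, -0.256, -0.002]
contact_force: [0.5, -0.9, 0.1]
grip_width: 0.0001
clk 1.9 pos [0.4718 0.0414 0.1615] F [ 0.5 -0.9  0.1] g 0.0001
row [-0.0019 -0.0006  0.005 ] [-0.0115 -0.5099  0.2607]
[[ 0.987  0.163  0.001]
 [ 0.163 -0.987  0.006]
 [ 0.002 -0.006 -1.   ]]
```

```bash
python3 -m jog '[-0.002,0,0.005,-0.0115,-0.51,0.26,0,-0.002,0,0.005,-0.0115,-0.51,0.26,0,-0.002,0,0.005,-0.0115,-0.51,0.26,0,-0.002,0,0.005,-0.0115,-0.51,0.26,0]'; python3 to.py .453 .142 .085
python3 - <<'E'
from h import *
t=r.grab_frame("top")[:,:,::-1];s=r.grab_frame("scene")[:,:,::-1]
cv2.imwrite("pics/top1.png",t);cv2.imwrite("pics/scene1.png",s)
crop(t,230,145,80,100,6,"pics/t3.png");crop(s,310,100,115,115,5,"pics/s3.png")
E
```

```text
clock: 2.3
tcp_pos: [0.453, 0.1426, 0.109]
orientation: [3.133, 0.235, 0.0]
contact_force: [-0.5, -0.4, 0.3]
grip_width: -0.0002
clk 2.3 pos [0.453  0.1426 0.109 ] F [-0.5 -0.4  0.3] g -0.0002
row [ 0.0001 -0.      0.0006] [-0.0002  0.0029  0.1201]
[[ 0.989  0.149  0.   ]
 [ 0.149 -0.989 -0.   ]
 [ 0.     0.    -1.   ]]
```

View pics/t3.png

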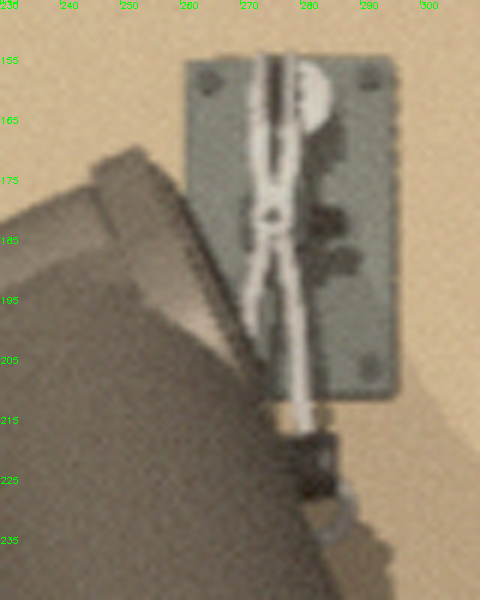

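View pics/s3.png

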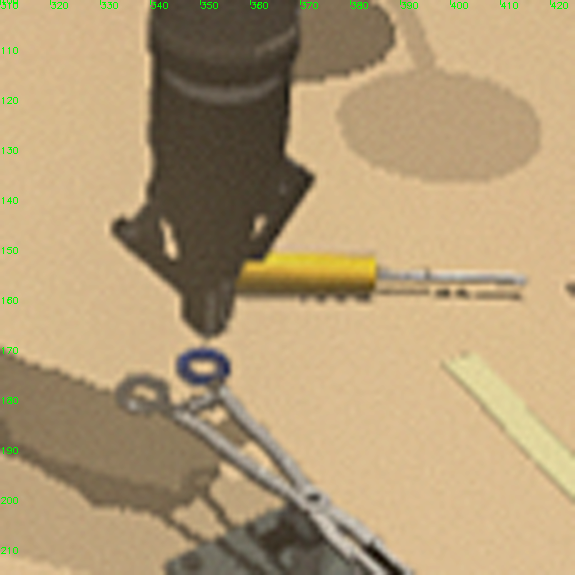

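Run:
```python
from fit import *
d=s.x[14:20]
for P in [[.453,.1426,.109],[.453,.1426,.081],[.458,.1426,.081]]: print(P,proj("scene",P),pj("scene",P,d))
```

```text
[0.453, 0.1426, 0.109] [[350.7205 165.1885]] [[351.3783 165.7791]]
[0.453, 0.1426, 0.081] [[350.2535 172.7034]] [[350.9037 173.2905]]
[0.458, 0.1426, 0.081] [[351.0709 173.6772]] [[351.7212 174.2653]]
```

```bash
python3 -m jog '[0,0,0,0,0,0.06,0,0,0,0,0,0,0.11,0,0,0,0,0,0,0.125,0,0,0,0,0,0,0.135,0,0,0,0,0,0,0.14,0,0,0,0,0,0,0.145,0,0,0,0,0,0,0.145,0]'; python3 to.py .453 .142 .080
```

```text
clock: 3.1
tcp_pos: [0.4542, 0.1408, 0.0814]
orientation: [3.133, 0.229, 0.004]
contact_force: [-1.9, 2.0, 2.8]
grip_width: 0.0002
clk 3.1 pos [0.4542 0.1408 0.0814] F [-1.9  2.   2.8] g 0.0002
row [ 0.0001 -0.0008 -0.0006] [-0.0053 -0.0068  0.0069]
[[ 0.989  0.146  0.002]
 [ 0.146 -0.989  0.   ]
 [ 0.002  0.    -1.   ]]
```

```bash
python3 -m jog '[0,0,0,-0.005,-0.007,0.01,0,0,0,0,-0.005,-0.007,0.015,0,0,0,0,-0.005,-0.007,0.02,0,0,0,0,-0.005,-0.007,0.02,0]'; python3 to.py .453 .142 .080
```

```text
clock: 3.5
tcp_pos: [0.4541, 0.143, 0.0779]
orientation: [-3.132, -0.23, -0.008]
contact_force: [1.0, 1.7, 6.0]
grip_width: 0.0
clk 3.5 pos [0.4541 0.143  0.0779] F [1.  1.7 6. ] g 0.0
row [-0.0002 -0.0016 -0.0004] [-0.0063  0.0043 -0.0105]
[[ 0.989  0.146  0.005]
 [ 0.146 -0.989  0.001]
 [ 0.005 -0.001 -1.   ]]
```

```bash
python3 -m jog '[0,0,0,0.003,-0.015,0.005,0,0,0,0,0.006,-0.035,0.005,0,0,0,0,0.009,-0.055,0.005,0,0,0,0,0.013,-0.075,0.005,0,0,0,0,0.016,-0.095,0.005,0,0,0,0,0.02,-0.115,0.005,0,0,0,0,0.024,-0.135,0.005,0,0,0,0,0.026,-0.145,0.005,0,0,0,0,0.026,-0.145,0.005,0]'; python3 to.py .453 .142 .080
python3 - <<'E'
from h import *
s=r.grab_frame("scene")[:,:,::-1]
crop(s,310,100,115,115,5,"pics/s4.png")
E
```

```text
clock: 4.4
tcp_pos: [0.4554, 0.1716, 0.0771]
orientation: [3.133, 0.23, 0.008]
contact_force: [1.0, -2.4, 5.4]
grip_width: -0.0004
clk 4.4 pos [0.4554 0.1716 0.0771] F [ 1.  -2.4  5.4] g -0.0004
row [ 0.0002 -0.0016 -0.0005] [-0.0335  0.1448 -0.0148]
[[ 0.989  0.146  0.005]
 [ 0.146 -0.989  0.   ]
 [ 0.005  0.001 -1.   ]]
```

View pics/s4.png

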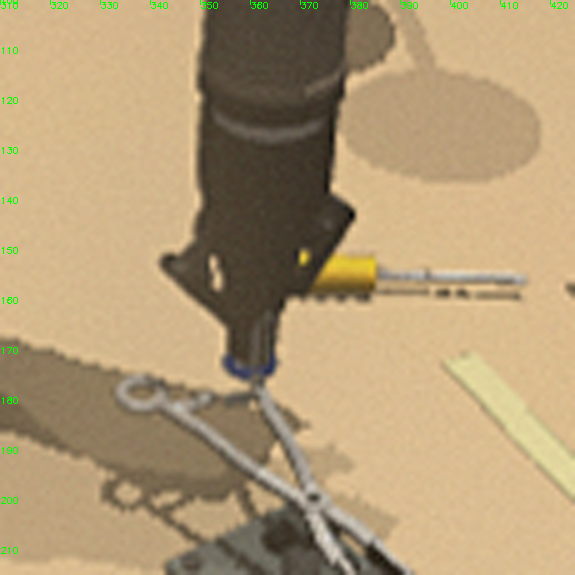

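The ring has swung out to (360,173), against about (350,173) before, so the jaws are opening. I'll lift off and move to the valve.

```bash
python3 -m jog '[0,0,0,0,0,-0.03,0,0,0,0,0,0,-0.15,0,0,0,0,0,0,-0.4,0,0,0,0,0,0.3,-0.5,0.5,0,0,0,0.2,0.6,-0.5,0.5,0,0,0,0.3,0.95,-0.5,0.5,0,0,0,0.4,1,-0.5,0.5,0,0,0,0.4,1,-0.5,0.5]'; python3 to.py .530 -.299 .12
```

```text
clock: 5.25
tcp_pos: [0.5648, -0.02, 0.1777]
orientation: [3.132, 0.22, 0.009]
contact_force: [0.0, 0.9, -1.2]
grip_width: 0.0428
clk 5.25 pos [ 0.5648 -0.02    0.1777] F [ 0.   0.9 -1.2] g 0.0428
row [ 0.0008 -0.0017 -0.0024] [-0.3695  1.3561  0.29  ]
[[ 0.99   0.14   0.006]
 [ 0.14  -0.99  -0.002]
 [ 0.005  0.003 -1.   ]]
```

Run:
```python
from h import *
s=r.grab_frame("scene")[:,:,::-1]; t=r.grab_frame("top")[:,:,::-1]
crop(t,250,145,60,100,6,"pics/t5.png")
crop(s,320,150,95,95,6,"pics/s5.png")
```

```text
(no output)
```

View pics/t5.png

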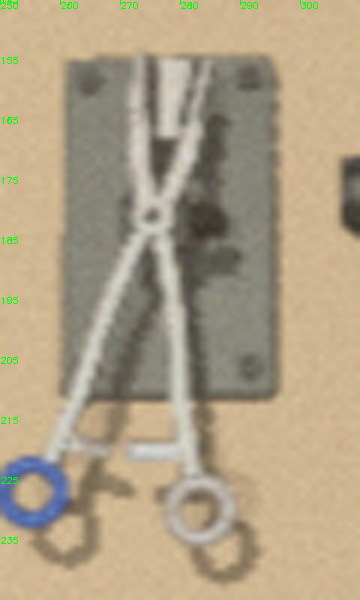

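View pics/s5.png

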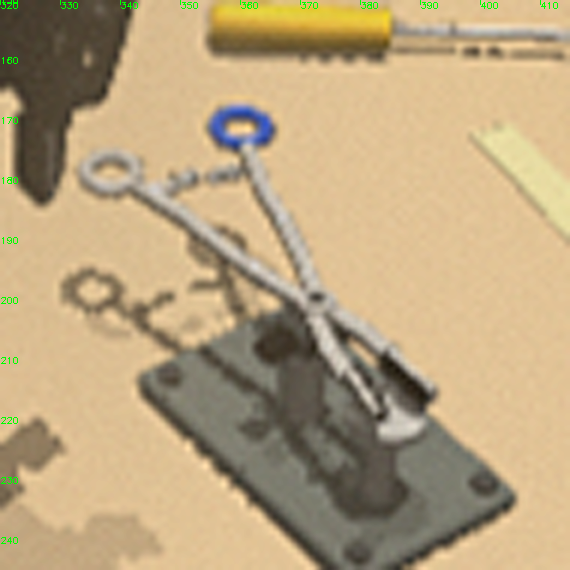

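The jaws stay fully open: the blue ring is at (255,227) in the top view and the ratchet teeth are apart. Next is the valve.

```bash
python3 -m jog '[0,0,0,-0.1,0.25,0,0.5,0,0,0,-0.2,0.5,0,0.5,0,0,0,-0.3,0.75,0,0.5,0,0,0,-0.37,0.95,0.1,0.5,0,0,0,-0.37,1,0.2,0.5,0,0,0,-0.37,1,0.2,0.5]'; python3 to.py .530 -.299 .09
```

```text
clock: 5.95
tcp_pos: [0.5156, -0.23, 0.1345]
orientation: [3.134, 0.211, -0.001]
contact_force: [-1.4, -0.6, 0.2]
grip_width: 0.043
clk 5.95 pos [ 0.5156 -0.23    0.1345] F [-1.4 -0.6  0.2] g 0.043
row [ 0.0002  0.0003 -0.0043] [0.0251 0.3512 0.2225]
[[ 0.991  0.134 -0.001]
 [ 0.134 -0.991 -0.001]
 [-0.001  0.001 -1.   ]]
```

```bash
python3 -m jog '[0,0,-0.004,0.025,0.2,0.1,0.5,0,0,-0.004,0.025,0.351,0.2,0.5,0,0,-0.004,0.025,0.351,0.2225,0.5,0,0,-0.004,0.025,0.351,0.2225,0.5]'; python3 to.py .530 -.299 .03
python3 - <<'E'
from h import *
s=r.grab_frame("scene")[:,:,::-1]; t=r.grab_frame("top")[:,:,::-1]
crop(s,150,190,120,100,6,"pics/s6.png"); crop(t,380,180,100,80,7,"pics/t6.png")
print(proj("scene",r.get_obs()["tcp_pos"]))
E
```

```text
clock: 6.35
tcp_pos: [0.5297, -0.2969, 0.0893]
orientation: [-3.131, -0.232, 0.004]
contact_force: [-0.0, 0.6, 0.0]
grip_width: 0.0428
clk 6.35 pos [ 0.5297 -0.2969  0.0893] F [-0.   0.6  0. ] g 0.0428
row [-0.0006  0.0008  0.0001] [0.0007 0.0112 0.2962]
[[ 0.989  0.148 -0.003]
 [ 0.148 -0.989  0.002]
 [-0.002 -0.002 -1.   ]]
[[211.88341362 235.02638147]]
```

View pics/s6.png

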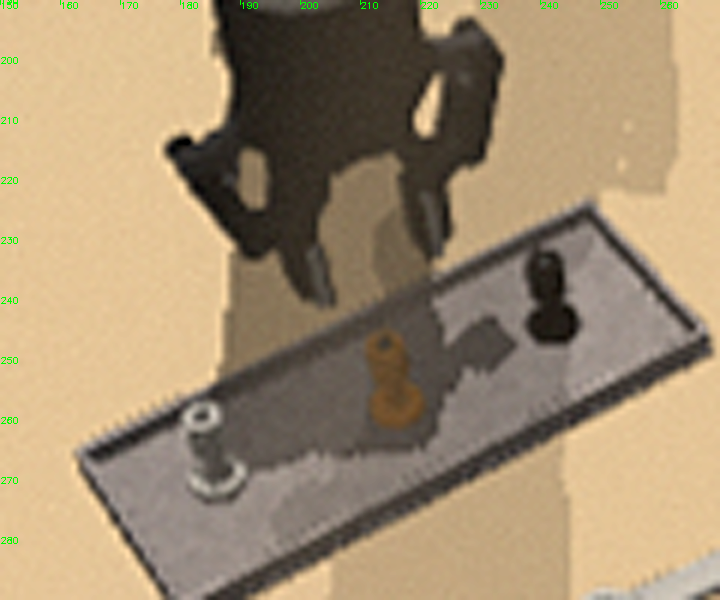

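View pics/t6.png

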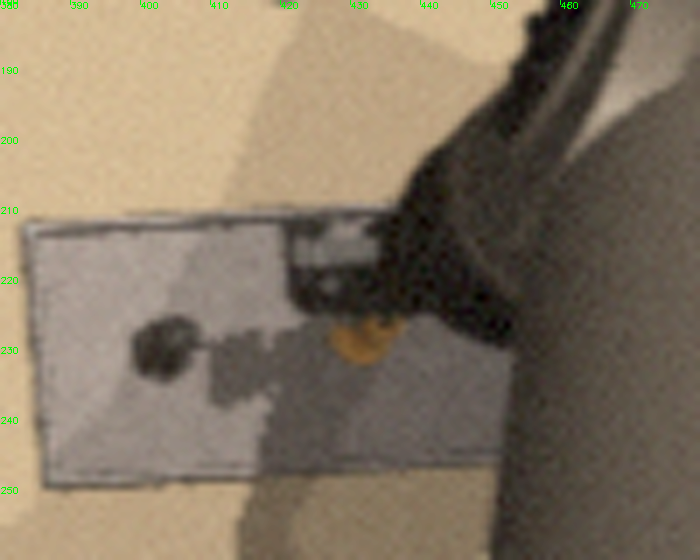

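```bash
python3 -m jog '[0,0,0,0.001,0.011,0.1,0.5,0,0,0,0.001,0.011,0.2,0.5,0,0,0,0.001,0.011,0.27,0.5,0,0,0,0.001,0.011,0.296,0.5,0,0,0,0.001,0.011,0.296,0.5,0,0,0,0.001,0.011,0.296,0,0,0,0,0.001,0.011,0.296,0,0,0,0,0.001,0.011,0.296,0,0,0,0,0.001,0.011,0.296,0,0,0,0,0.001,0.011,0.296,0]' 30; python3 to.py .530 -.299 .03
```

```text
clock: 7.45
tcp_pos: [0.5321, -0.2986, 0.0324]
orientation: [3.133, 0.235, 0.002]
contact_force: [1.1, 0.1, 6.1]
grip_width: 0.0144
clk 7.45 pos [ 0.5321 -0.2986  0.0324] F [1.1 0.1 6.1] g 0.0144
row [ 0.     -0.0004  0.0006] [-0.0106  0.0002  0.0119]
[[ 0.989  0.149  0.001]
 [ 0.149 -0.989  0.   ]
 [ 0.001  0.    -1.   ]]
```

```bash
python3 -m jog '[0,0,0,0,0,-0.05,0,0,0,0,0,0,-0.2,0,0,0,0,0,0,-0.4,0,0,0,0,0,0,-0.5,0,0,0,0,0,0,-0.5,0]'; python3 to.py .6848 .147 .105
python3 - <<'E'
from h import *
s=r.grab_frame("scene")[:,:,::-1]
o=r.get_obs()
print(proj("scene",o["tcp_pos"]),proj("scene",o["tcp_pos"]-[0,0,.026]))
crop(s,150,150,130,110,6,"pics/s7.png")
E
```

```text
clock: 7.95
tcp_pos: [0.534, -0.2998, 0.1364]
orientation: [3.129, 0.235, 0.011]
contact_force: [-0.6, -0.5, -0.6]
grip_width: 0.0144
clk 7.95 pos [ 0.534  -0.2998  0.1364] F [-0.6 -0.5 -0.6] g 0.0144
row [ 0.0012 -0.0021  0.0005] [ 1.0777 -2.0971  0.1563]
[[ 0.989  0.149  0.007]
 [ 0.149 -0.989 -0.003]
 [ 0.007  0.004 -1.   ]]
[[208.28960835 223.62641046]] [[209.90284142 231.00920645]]
```

View pics/s7.png

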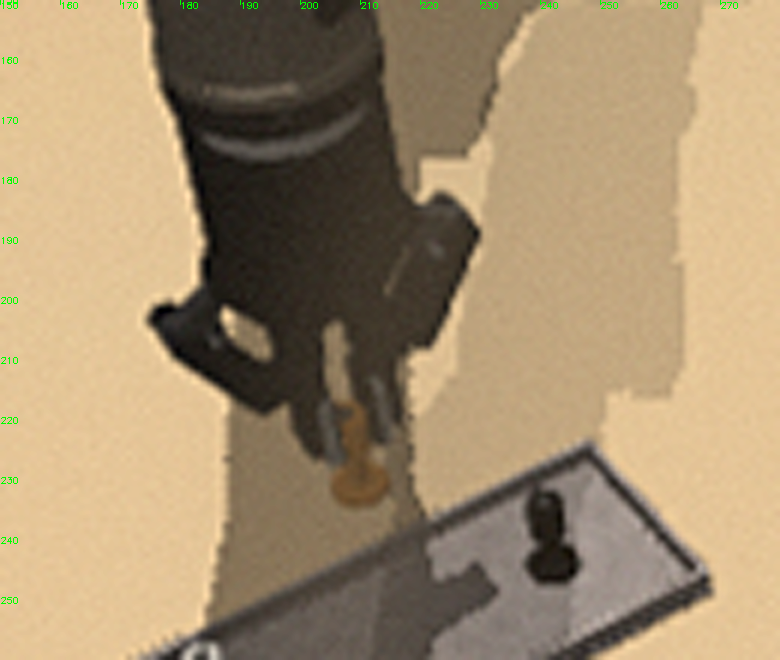

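```bash
python3 - <<'E'
from h import *
print("bottle base",onz("top",(246,132),0),onz("scene",(440,246),0),"cap",onz("top",(239,107),.15),onz("scene",(448,210),.15))
print("piston",onz("top",(368,140),.03))
E
python3 to.py .70 .0 .16
```

```text
bottle base [0.73636157 0.25657806 0.        ] [0.75106672 0.26352291 0.        ] cap [0.74942646 0.25231564 0.15      ] [0.76055896 0.24856992 0.15      ]
piston [ 0.74981747 -0.09625405  0.03      ]
clk 8.0 pos [ 0.5327 -0.2992  0.1342] F [-0.3 -0.1 -1.8] g 0.0144
row [ 0.0006 -0.0012  0.0006] [ 1.0508 -1.354  -0.1276]
[[ 0.989  0.149  0.004]
 [ 0.149 -0.989 -0.001]
 [ 0.004  0.002 -1.   ]]
```

```bash
python3 -m jog '[0,-0.001,0,0.2,-0.2,-0.15,0,0,-0.001,0,0.35,-0.4,-0.15,0,0,-0.001,0,0.5,-0.6,-0.15,0,0,-0.001,0,0.6,-0.8,-0.15,0,0,-0.001,0,0.7,-0.95,-0.15,0,0,-0.001,0,0.75,-1,-0.15,0]'; python3 to.py .69 .147 .14
```

```text
clock: 8.6
tcp_pos: [0.6515, -0.0712, 0.1628]
orientation: [-3.13, -0.248, 0.001]
contact_force: [0.2, -0.1, -0.3]
grip_width: 0.0145
clk 8.6 pos [ 0.6515 -0.0712  0.1628] F [ 0.2 -0.1 -0.3] g 0.0145
row [-0.0007  0.0002  0.0032] [ 0.3617 -1.0468  0.1161]
[[ 0.988  0.157 -0.001]
 [ 0.157 -0.988  0.002]
 [-0.001 -0.002 -1.   ]]
```

```bash
python3 -m jog '[0,0,0.003,0.1,-0.2,0,0,0,0,0.003,0.2,-0.4,0,0,0,0,0.003,0.3,-0.6,0,0,0,0,0.003,0.37,-0.8,0.05,0,0,0,0.003,0.37,-0.95,0.1,0,0,0,0.003,0.37,-1,0.116,0,0,0,0.003,0.37,-1,0.116,0]'; python3 to.py .6868 .147 .11
```

```text
clock: 9.3
tcp_pos: [0.6914, 0.1394, 0.1379]
orientation: [-3.131, -0.238, 0.007]
contact_force: [-0.3, -0.6, -0.4]
grip_width: 0.0147
clk 9.3 pos [0.6914 0.1394 0.1379] F [-0.3 -0.6 -0.4] g 0.0147
row [-0.0008  0.0014  0.0011] [-0.0166 -0.0409  0.1399]
[[ 0.989  0.151 -0.005]
 [ 0.151 -0.989  0.002]
 [-0.004 -0.002 -1.   ]]
```

```bash
python3 -m jog '[-0.001,0.001,0.001,-0.016,-0.04,0.06,0,-0.001,0.001,0.001,-0.016,-0.04,0.12,0,-0.001,0.001,0.001,-0.016,-0.04,0.16,0,-0.001,0.001,0.001,-0.016,-0.04,0.16,0]'; python3 to.py .6868 .147 .097
python3 - <<'E'
from h import *
s=r.grab_frame("scene")[:,:,::-1]; t=r.grab_frame("top")[:,:,::-1]
o=r.get_obs();P=o["tcp_pos"];print(P)
print(proj("scene",P),proj("scene",P-[0,0,.0234]),proj("top",P),proj("top",P-[0,0,.0234]))
crop(s,345,165,75,65,10,"pics/s8.png");crop(t,240,120,70,70,8,"pics/t8.png")
E
```

```text
clock: 9.7
tcp_pos: [0.686, 0.1451, 0.1039]
orientation: [3.131, 0.231, -0.007]
contact_force: [0.4, -0.5, -0.8]
grip_width: 0.0147
clk 9.7 pos [0.686  0.1451 0.1039] F [ 0.4 -0.5 -0.8] g 0.0147
row [ 0.0006  0.0014 -0.0003] [ 0.0057 -0.0091  0.0346]
[[ 0.989  0.146 -0.004]
 [ 0.146 -0.989 -0.002]
 [-0.004  0.002 -1.   ]]
[0.68710124 0.14588687 0.1057475 ]
[[395.20914084 216.59695251]] [[394.20465607 222.98651561]] [[277.48831951 140.76506329]] [[278.31050875 143.66004635]]
```

View pics/s8.png

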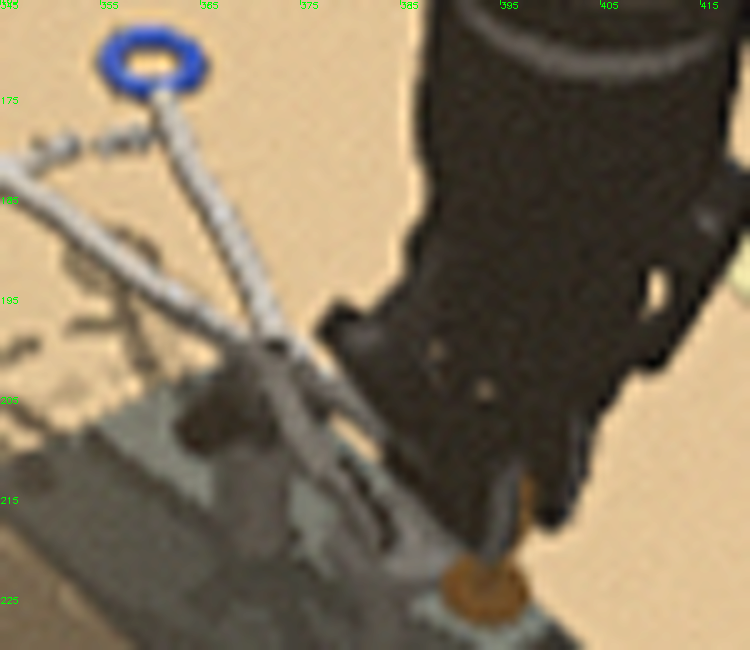

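View pics/t8.png

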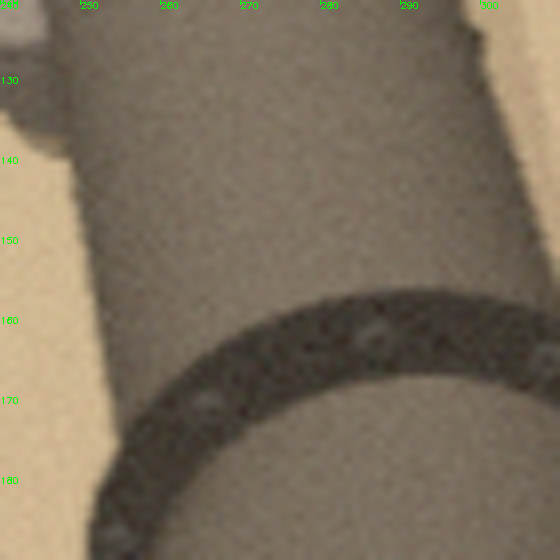

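Run:
```python
from fit import *
d=s.x[14:20]
def onzc(uv,z): return least_squares(lambda q:pj("scene",[q[0],q[1],z],d)[0]-uv,[.68,.14]).x
def inv(P):
    c,n=np.cos(s.x[2]),np.sin(s.x[2]); q=np.array(P[:2])-s.x[:2]; return c*q[0]+n*q[1],-n*q[0]+c*q[1]
for z in(.0775,.0785,.0795):
    P=onzc((393.45,223.75),z); print(z,P,"holder",inv(P))
o=[r.get_obs()["tcp_pos"]]
for i in range(3): r.grab_frame("scene"); o.append(r.get_obs()["tcp_pos"])
o=np.array(o);print(o,o.mean(0)); print(inv(o.mean(0)))
print(r.get_obs()["contact_force"])
```

```text
0.0775 [0.682  0.1454] holder (np.float64(0.09693677399140528), np.float64(-0.007235227470850348))
0.0785 [0.6828 0.1447] holder (np.float64(0.09763218833757853), np.float64(-0.00797972292026523))
0.0795 [0.6836 0.1441] holder (np.float64(0.0983276026837059), np.float64(-0.008724218369734285))
[[0.6871 0.1459 0.1057]
 [0.6874 0.1462 0.1063]
 [0.6875 0.1465 0.1065]
 [0.6875 0.1467 0.1066]] [0.6874 0.1463 0.1063]
(np.float64(0.10240472849772371), np.float64(-0.007101909876384163))
[-1.3057  0.2152  0.4971]
```

Run:
```python
from fit import *
from to import row
for P in ([.102,-.0065,.0965],[.085,-.0065,.0965],[.0635,-.0065,.0965]):
    w,d=row(T(s.x,P)[0]); print(T(s.x,P),w.round(4),d.round(4))
```

```text
[[0.6869 0.1468 0.0965]] [ 0.0002 -0.     -0.    ] [-0.0028 -0.0014  0.0507]
[[0.6701 0.1443 0.0965]] [ 0.0002 -0.     -0.    ] [-0.0878 -0.0014  0.0507]
[[0.6488 0.1412 0.0965]] [ 0.0002 -0.     -0.    ] [-0.1953 -0.0014  0.0507]
```

```bash
python3 -m jog '[0,0,0,-0.003,-0.001,0.025,0,0,0,0,-0.003,-0.001,0.05,0,0,0,0,-0.003,-0.001,0.05,0,0,0,0,-0.02,-0.001,0.05,0,0,0,0,-0.04,-0.001,0.05,0,0,0,0,-0.06,-0.001,0.05,0,0,0,0,-0.06,-0.001,0.05,0,0,0,0,-0.06,-0.001,0.05,0]'
cat > st.py <<'E'
from fit import *
from to import row
import sys
o=r.get_obs()
def inv(P):
    c,n=np.cos(s.x[2]),np.sin(s.x[2]); q=np.array(P[:2])-s.x[:2]; return np.array([c*q[0]+n*q[1],-n*q[0]+c*q[1],P[2]])
print("clk",round(o["clock"],2),"holder",inv(o["tcp_pos"]),"F",o["contact_force"].round(1),"M",o["moment"].round(2),"g",round(float(o["grip_width"]),4),"toolz",R.from_rotvec(o["orientation"]).as_matrix()[:,2].round(4))
if len(sys.argv)>1:
    w,d=row(T(s.x,list(map(float,sys.argv[1:4])))[0]); print("row",w.round(4),d.round(4))
E
python3 st.py .0635 -.0065 .0965
```

```text
clock: 10.75
tcp_pos: [0.6756, 0.1451, 0.0968]
orientation: [3.132, 0.232, 0.001]
contact_force: [0.4, -0.2, -0.7]
grip_width: 0.0141
clk 10.75 holder [ 0.0905 -0.0066  0.0968] F [ 0.4 -0.2 -0.7] M [ 0.01  0.04 -0.04] g 0.0141 toolz [ 0.0005 -0.0007 -1.    ]
row [ 0.0002 -0.0001  0.    ] [-0.1352 -0.0005  0.0016]
```

```bash
python3 -m jog '[0,0,0,-0.02,0,0.001,0,0,0,0,-0.04,0,0.001,0,0,0,0,-0.06,0,0.001,0,0,0,0,-0.065,0,0.001,0,0,0,0,-0.065,0,0.001,0]'; python3 st.py .0635 -.0065 .0965
python3 - <<'E'
from h import *
s=r.grab_frame("scene")[:,:,::-1]
crop(s,345,165,75,65,10,"pics/s9.png")
E
```

```text
clock: 11.25
tcp_pos: [0.6625, 0.1431, 0.0967]
orientation: [3.132, 0.232, 0.001]
contact_force: [-0.1, 0.1, -0.2]
grip_width: 0.0147
clk 11.25 holder [ 0.0774 -0.0066  0.0967] F [-0.1  0.1 -0.2] M [ 0.04 -0.1   0.02] g 0.0147 toolz [ 0.0005 -0.0007 -1.    ]
row [ 0.0003 -0.0001  0.    ] [-0.0694 -0.0006  0.0011]
```

View pics/s9.png

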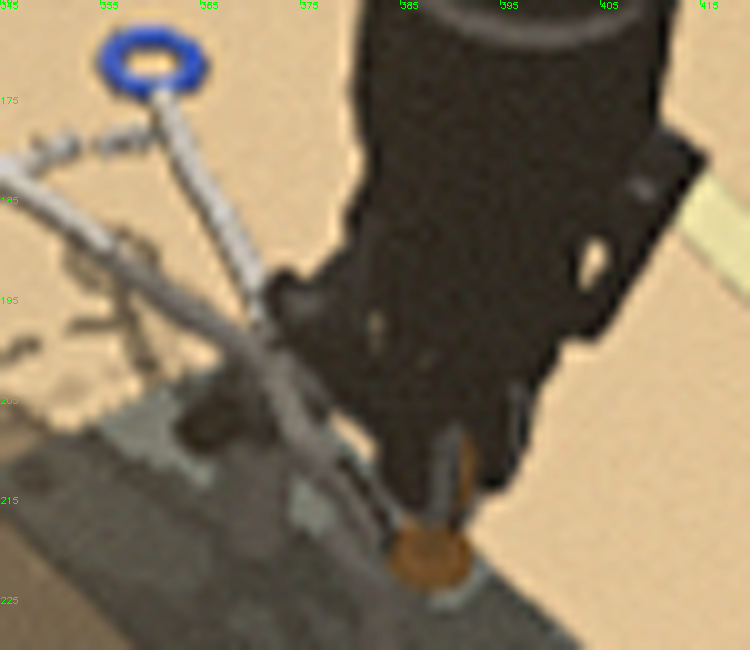

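No contact so far: the foot is at (388,220), over the edge of the rest. I'll keep going in.

```bash
python3 -m jog '[0,0,0,-0.02,0,0.001,0,0,0,0,-0.04,0,0.001,0,0,0,0,-0.06,0,0.001,0,0,0,0,-0.07,0,0.001,0,0,0,0,-0.07,0,0.001,0]'; python3 st.py .0635 -.0065 .0945
python3 - <<'E'
from h import *
s=r.grab_frame("scene")[:,:,::-1]
crop(s,345,165,75,65,10,"pics/s10.png")
E
python3 st.py .0635 -.0065 .0945
```

```text
clock: 11.8
tcp_pos: [0.6485, 0.141, 0.0966]
orientation: [3.132, 0.232, 0.001]
contact_force: [-0.1, 0.0, -0.2]
grip_width: 0.0144
clk 11.8 holder [ 0.0632 -0.0066  0.0966] F [-0.1  0.  -0.2] M [0.03 0.04 0.02] g 0.0144 toolz [ 0.0005 -0.0007 -1.    ]
row [ 0.0003 -0.0001  0.    ] [ 0.0015 -0.0007  0.0105]
clk 11.85 holder [ 0.0635 -0.0066  0.0967] F [ 0.4  0.4 -0.9] M [0.02 0.   0.04] g 0.0147 toolz [ 0.0008 -0.0006 -1.    ]
row [ 0.0002 -0.0002  0.    ] [-0.0001 -0.0007  0.0108]
```

View pics/s10.png

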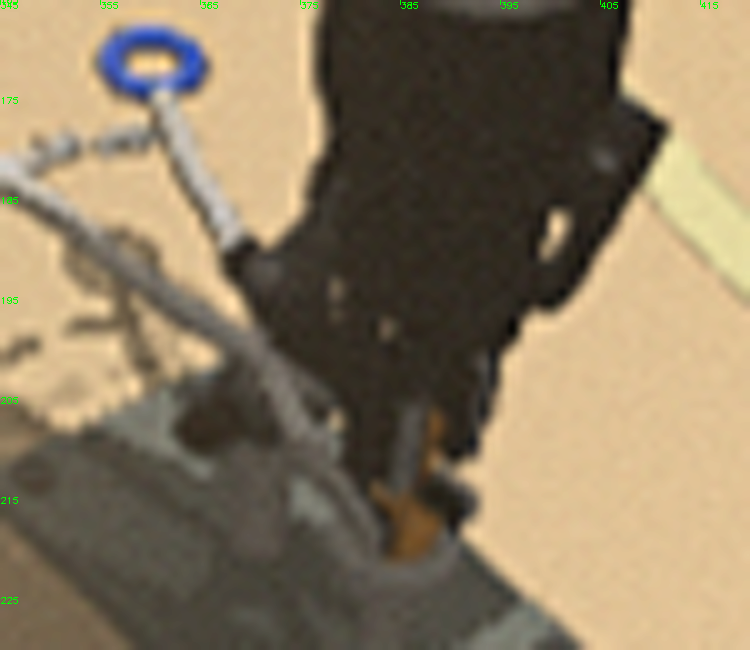

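The foot is now between the jaws, near (386,217), and there's no side force. I'll lower it to touch.

```bash
python3 -m jog '[0,0,0,0,0,0.004,0,0,0,0,0,0,0.008,0,0,0,0,0,0,0.011,0,0,0,0,0,0,0.011,0]'; python3 st.py .0635 -.0065 .0935
```

```text
clock: 12.25
tcp_pos: [0.6489, 0.1411, 0.0945]
orientation: [3.132, 0.232, 0.001]
contact_force: [-0.7, 0.2, 0.6]
grip_width: 0.0144
clk 12.25 holder [ 0.0636 -0.0066  0.0945] F [-0.7  0.2  0.6] M [-0.01  0.06  0.02] g 0.0144 toolz [ 0.0009 -0.0007 -1.    ]
row [ 0.0003 -0.0002  0.    ] [-0.0006 -0.0007  0.005 ]
```

```bash
python3 -m jog '[0,0,0,0,0,0.003,0,0,0,0,0,0,0.006,0,0,0,0,0,0,0.006,0]'; python3 st.py .0635 -.0065 .0935
```

```text
clock: 12.55
tcp_pos: [0.6494, 0.1411, 0.0945]
orientation: [3.132, 0.232, 0.003]
contact_force: [-2.1, -1.1, 7.4]
grip_width: 0.0142
clk 12.55 holder [ 0.064  -0.0066  0.0945] F [-2.1 -1.1  7.4] M [-0.18  0.57  0.05] g 0.0142 toolz [ 0.0018 -0.0005 -1.    ]
row [ 0.0002 -0.0005 -0.    ] [-0.0027 -0.0006  0.005 ]
```

```bash
python3 -m jog '[0,0,0,0,0,0.001,0,0,0,0,0,0,0.001,0.1,0,0,0,0,0,0.001,0.25,0,0,0,0,0,0.001,0.35,0,0,0,0,0,0.001,0.4,0,0,0,0,0,0.001,0.4]'; python3 st.py .0635 -.0065 .0935
```

```text
clock: 13.15
tcp_pos: [0.6493, 0.1411, 0.0941]
orientation: [3.132, 0.232, 0.002]
contact_force: [0.9, 0.2, -1.0]
grip_width: 0.0343
clk 13.15 holder [ 0.0639 -0.0066  0.0941] F [ 0.9  0.2 -1. ] M [0.01 0.02 0.01] g 0.0343 toolz [ 0.0015 -0.0006 -1.    ]
row [ 0.0003 -0.0004 -0.    ] [-0.0022 -0.0005  0.0028]
```

Released. Next I lift straight up, move back over the handles and look.

```bash
python3 -m jog '[0,0,0,0,0,-0.05,0.4,0,0,0,0,0,-0.15,0.4,0,0,0,0,0,-0.3,0.4,0,0,0,-0.1,0,-0.45,0.4,0,0,0,-0.35,0,-0.5,0.7,0,0,0,-0.6,0,-0.5,1,0,0,0,-0.7,0,-0.5,1,0,0,0,-0.7,0,-0.5,1]' 20; python3 st.py -.071 .002 .12
python3 - <<'E'
from h import *
s=r.grab_frame("scene")[:,:,::-1]; t=r.grab_frame("top")[:,:,::-1]
crop(s,320,150,95,90,7,"pics/s11.png");crop(t,230,120,90,110,5,"pics/t11.png")
E
```

```text
clock: 13.95
tcp_pos: [0.5079, 0.12, 0.1948]
orientation: [3.131, 0.233, 0.002]
contact_force: [0.6, 0.2, 0.8]
grip_width: 0.0851
clk 13.95 holder [-0.079  -0.0067  0.1948] F [0.6 0.2 0.8] M [-0.01  0.01 -0.03] g 0.0851 toolz [ 0.0011 -0.0015 -1.    ]
row [ 0.0005 -0.0003  0.0002] [ 0.0397 -0.0441  0.3741]
```

View pics/s11.png

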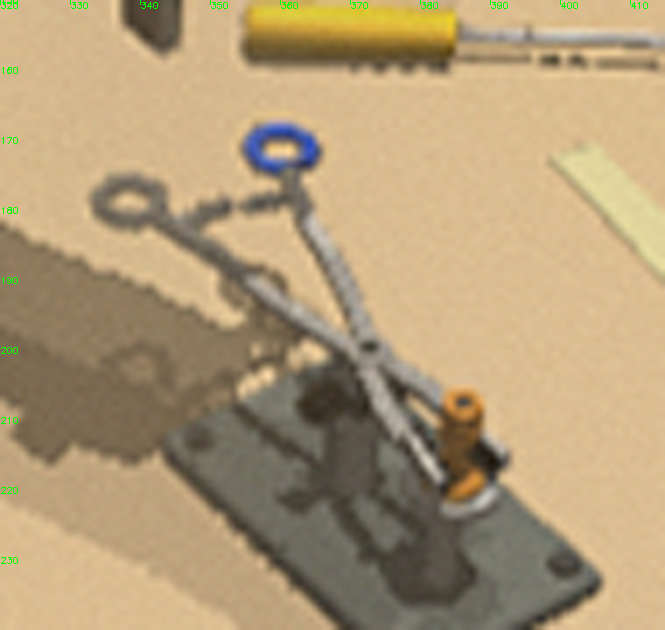

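View pics/t11.png

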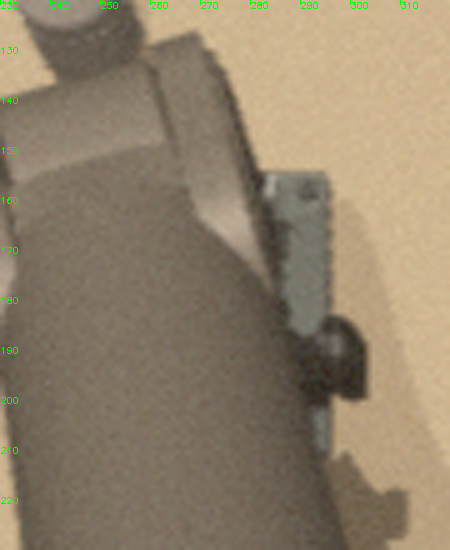

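```bash
python3 -m jog '[0,0,0,0.04,-0.046,0.1,1,0,0,0,0.04,-0.046,0.25,1,0,0,0,0.04,-0.046,0.37,1,0,0,0,0.04,-0.046,0.37,1]'; python3 st.py -.071 .003 .060
python3 - <<'E'
from h import *
s=r.grab_frame("scene")[:,:,::-1]
crop(s,310,110,110,120,5,"pics/s12.png")
import st
E
python3 - <<'E'
from st import *
d=s.x[14:20]
q=least_squares(lambda q:pj("scene",[q[0],q[1],.109],d)[0]-(386.0,207.6),[.68,.14]).x
print("valve head in holder",inv([*q,0]))
E
```

```text
clock: 14.45
tcp_pos: [0.5174, 0.1306, 0.1181]
orientation: [3.132, 0.232, -0.002]
contact_force: [-0.1, 0.0, -0.4]
grip_width: 0.0854
clk 14.45 holder [-0.0681  0.0024  0.1181] F [-0.1  0.  -0.4] M [-0.03  0.04  0.01] g 0.0854 toolz [-0.0014 -0.0015 -1.    ]
row [ 0.0004  0.0005 -0.    ] [-0.0143 -0.0035  0.2906]
clk 14.5 holder [-0.067   0.0026  0.1199] F [-0.5 -0.   1.1] M [ 0.02 -0.02 -0.  ] g 0.0854 toolz [ 0.001  -0.0007 -1.    ]
clk 14.5 holder [-0.067   0.0026  0.1199] F [-0.5 -0.   1.1] M [ 0.02 -0.02 -0.  ] g 0.0854 toolz [ 0.001  -0.0007 -1.    ]
valve head in holder [ 0.0622 -0.0076  0.    ]
```

View pics/s12.png

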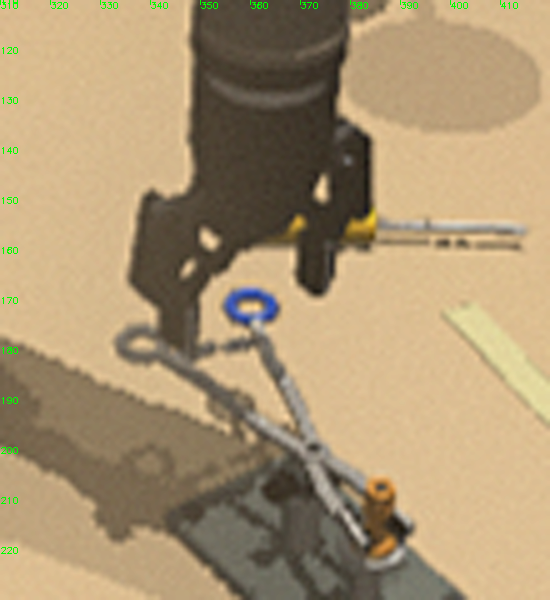

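```bash
python3 -m jog '[0,0,0,-0.02,-0.002,0.0,1,0,0,0,-0.02,-0.002,0.06,1,0,0,0,-0.02,-0.002,0.12,1,0,0,0,-0.02,-0.002,0.18,1,0,0,0,-0.02,-0.002,0.24,1,0,0,0,-0.02,-0.002,0.30,1,0,0,0,-0.02,-0.002,0.30,1]'; python3 st.py -.071 .003 .060
```

```text
clock: 15.2
tcp_pos: [0.5131, 0.1302, 0.0579]
orientation: [3.131, 0.232, -0.004]
contact_force: [-0.6, -0.5, 0.4]
grip_width: 0.0856
clk 15.2 holder [-0.0724  0.0027  0.0579] F [-0.6 -0.5  0.4] M [-0.07  0.05 -0.04] g 0.0856 toolz [-0.0024 -0.0018 -1.    ]
row [ 0.0005  0.0008 -0.    ] [ 0.0069 -0.0016 -0.0107]
```

```bash
python3 -m jog '[0,0,0,0.004,-0.001,-0.008,0.8,0,0,0,0.004,-0.001,-0.008,0.7,0,0,0,0.004,-0.001,-0.008,0.6,0,0,0,0.004,-0.001,-0.008,0.55,0,0,0,0.004,-0.001,-0.008,0.5,0,0,0,0.004,-0.001,-0.008,0.5,0,0,0,0.004,-0.001,-0.008,0.5]' 20; python3 st.py -.071 .003 .060
python3 - <<'E'
from h import *
s=r.grab_frame("scene")[:,:,::-1]
crop(s,310,110,110,120,5,"pics/s13.png")
E
```

```text
clock: 15.9
tcp_pos: [0.5139, 0.132, 0.0599]
orientation: [3.133, 0.234, -0.003]
contact_force: [-1.6, 3.6, 2.0]
grip_width: 0.0428
clk 15.9 holder [-0.0713  0.0043  0.0599] F [-1.6  3.6  2. ] M [ 0.98  0.36 -0.01] g 0.0428 toolz [-0.0016 -0.0002 -1.    ]
row [-0.      0.0005  0.0003] [ 0.0015  0.0064 -0.0003]
```

View pics/s13.png

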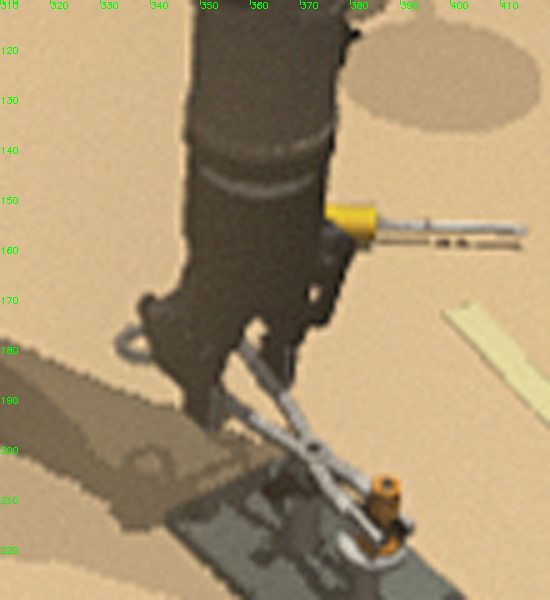

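```bash
python3 -m jog '[0,0,0,0,0.006,0,0.48,0,0,0,0,0.006,0,0.46,0,0,0,0,0.006,0,0.44,0,0,0,0,0.006,0,0.43,0,0,0,0,0.006,0,0.43]' 20; python3 st.py -.071 .003 .060
```

```text
clock: 16.45
tcp_pos: [0.5141, 0.1306, 0.0604]
orientation: [3.133, 0.233, -0.002]
contact_force: [-1.9, 2.0, 5.8]
grip_width: 0.037
clk 16.45 holder [-0.0713  0.0029  0.0604] F [-1.9  2.   5.8] M [ 0.39  0.46 -0.02] g 0.037 toolz [-0.0013 -0.0005 -1.    ]
row [0.0001 0.0004 0.0002] [ 0.0013 -0.0004  0.002 ]
```

```bash
python3 -m jog '[0,0,0,0,0,0,0.42,0,0,0,0,0,0,0.41,0,0,0,0,0,0,0.40,0,0,0,0,0,0,0.39,0,0,0,0,0,0,0.39]' 20; python3 st.py -.071 .003 .060
```

```text
clock: 16.95
tcp_pos: [0.5141, 0.1297, 0.0607]
orientation: [3.131, 0.233, -0.003]
contact_force: [-1.6, -2.1, 6.7]
grip_width: 0.0345
clk 16.95 holder [-0.0714  0.002   0.0607] F [-1.6 -2.1  6.7] M [-0.18  0.52  0.19] g 0.0345 toolz [-0.0015 -0.0017 -1.    ]
row [0.0005 0.0006 0.0002] [ 0.002  -0.0049  0.0033]
```

```bash
python3 -m jog '[0,0,0,0,0,0,0.38,0,0,0,0,0,0,0.37,0,0,0,0,0,0,0.36,0,0,0,0,0,0,0.35,0,0,0,0,0,0,0.35]' 20; python3 st.py -.071 .003 .060
python3 - <<'E'
from h import *
s=r.grab_frame("scene")[:,:,::-1]
crop(s,310,110,110,120,5,"pics/s14.png")
E
python3 st.py
```

```text
clock: 17.45
tcp_pos: [0.5143, 0.1288, 0.0608]
orientation: [3.13, 0.232, -0.003]
contact_force: [-2.2, -1.2, 4.4]
grip_width: 0.0327
clk 17.45 holder [-0.0714  0.001   0.0608] F [-2.2 -1.2  4.4] M [-0.33  0.34  0.2 ] g 0.0327 toolz [-0.0014 -0.0028 -1.    ]
row [0.0008 0.0006 0.0001] [ 0.0018 -0.0098  0.0041]
clk 17.5 holder [-0.0714  0.001   0.0608] F [-1.6 -0.7  5.3] M [-0.27  0.34  0.22] g 0.0327 toolz [-0.0014 -0.0028 -1.    ]
```

View pics/s14.png

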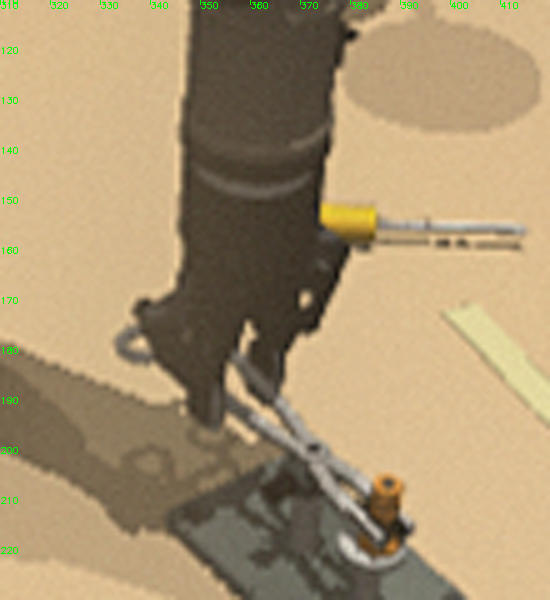

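The squeeze stalled at 32.7 mm under 20 N, about 0.04–0.05 rad, which is past the second or third tooth. I'll release and check.

```bash
python3 -m jog '[0,0,0,0,0,0,0.4,0,0,0,0,0,0,0.5,0,0,0,0,0,0,0.7,0,0,0,0,0,0,1,0,0,0,0,0,0,1,0,0,0,0,0,0,1,0,0,0,0,0,-0.1,1,0,0,0,0,0,-0.3,1,0,0,0,0,0.2,-0.5,1,0,0,0,0,0.6,-0.6,1,0,0,0,0,0.9,-0.6,1,0,0,0,0,0.9,-0.6,1]'; python3 st.py
python3 - <<'E'
from h import *
s=r.grab_frame("scene")[:,:,::-1]; t=r.grab_frame("top")[:,:,::-1]
cv2.imwrite("pics/scene15.png",s);cv2.imwrite("pics/top15.png",t)
crop(s,330,160,85,75,9,"pics/s15.png");crop(t,250,145,60,100,6,"pics/t15.png")
E
```

```text
clock: 18.7
tcp_pos: [0.5414, -0.0511, 0.1824]
orientation: [3.13, 0.232, 0.0]
contact_force: [0.9, 1.0, -0.2]
grip_width: 0.0856
clk 18.7 holder [-0.0711 -0.1809  0.1824] F [ 0.9  1.  -0.2] M [ 0.02 -0.06 -0.02] g 0.0856 toolz [ 0.0002 -0.0032 -1.    ]
```

View pics/s15.png

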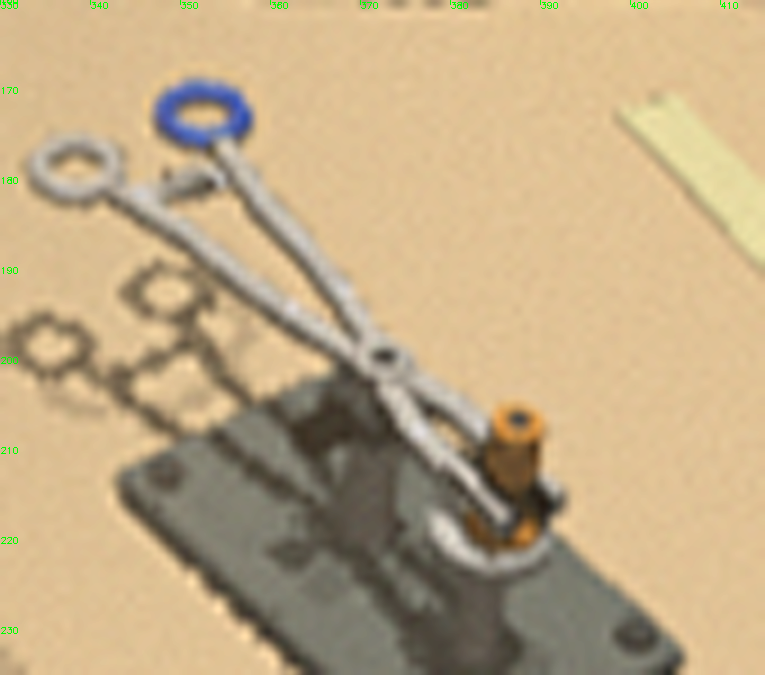

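View pics/t15.png

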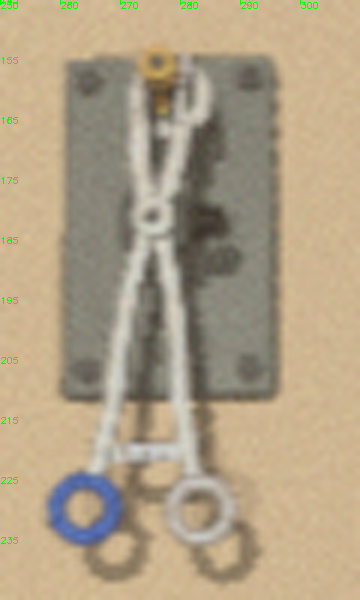

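Run:
```python
from st import *
def blue(p,roi):
    im=cv2.imread(p).astype(float); x0,y0,w,h=roi; c=im[y0:y0+h,x0:x0+w]
    wgt=np.clip(c[:,:,0]-c[:,:,2]-20,0,None); yy,xx=np.mgrid[y0:y0+h,x0:x0+w]
    return np.array([(wgt*xx).sum(),(wgt*yy).sum()])/wgt.sum()
d=s.x[8:14]
res=[]
for p in("pics/top0.png","pics/top15.png"):
    b=blue(p,(245,215,35,30)); q=least_squares(lambda q:pj("top",[q[0],q[1],.081],d)[0]-b,[.45,.14]).x; h=inv([*q,0]); print(p,b,h,np.arctan2(h[1],-h[0])); res.append(np.arctan2(h[1],-h[0]))
d2=s.x[14:20]
for p in("pics/scene0.png","pics/scene15.png"):
    b=blue(p,(335,160,30,24)); q=least_squares(lambda q:pj("scene",[q[0],q[1],.081],d2)[0]-b,[.45,.14]).x; h=inv([*q,0]); print(p,b,h,np.arctan2(h[1],-h[0]))
print("dtheta",res[1]-res[0])
def hp(n,uv,z): 
    dd=d if n=="top" else d2
    q=least_squares(lambda q:pj(n,[q[0],q[1],z],dd)[0]-uv,[.65,.14]).x; return inv([*q,z])
print("head top scene",hp("scene",(387.4,206.9),.109),"top",hp("top",(250+157/6-.4,145+63/6-.4),.109))
```

```text
clk 18.8 holder [-0.0717 -0.1873  0.1822] F [-0.2  1.1  0.5] M [ 0.01 -0.01  0.01] g 0.085 toolz [ 0.0004 -0.0067 -1.    ]
pics/top0.png [265.7516 229.5874] [-0.1286  0.0241  0.    ] 0.18529374729265652
pics/top15.png [263.766  229.3199] [-0.1279  0.0293  0.    ] 0.225043701950461
pics/scene0.png [350.4279 172.4066] [-0.134   0.0251  0.    ] 0.18486943298262862
pics/scene15.png [352.3292 171.977 ] [-0.1325  0.0309  0.    ] 0.22929650286258715
dtheta 0.03974995465780448
head top scene [ 0.0622 -0.0028  0.109 ] top [ 0.0641 -0.0027  0.109 ]
```

Run:
```python
from st import *
im=cv2.imread("pics/scene15.png"); t=cv2.imread("pics/top15.png")
def ov(im,n,d,x0,y0,w,h,k,out,x,y):
    c=cv2.convertScaleAbs(cv2.resize(im[y0:y0+h,x0:x0+w],None,fx=k,fy=k,interpolation=cv2.INTER_CUBIC),alpha=1.7)
    c2=c.copy()
    a=np.linspace(0,2*np.pi,60)
    for z,rr,col in((.066,.012,(255,0,0)),(.071,.012,(255,0,255)),(.089,.008,(0,255,0)),(.109,.008,(0,255,255))):
        P=pj(n,T(s.x,np.c_[x+rr*np.cos(a),y+rr*np.sin(a),0*a+z]),d)
        cv2.polylines(c2,[np.int32(((P-[x0,y0])+.5)*k)],True,col,1)
    cv2.imwrite(out,np.hstack([c,c2]))
ov(im,"scene",s.x[14:20],370,195,30,34,13,"pics/ov1.png",.0622,-.0035)
ov(t,"top",s.x[8:14],262,145,30,30,13,"pics/ov2.png",.0635,-.0035)
```

```text
clk 18.8 holder [-0.0717 -0.1873  0.1822] F [-0.2  1.1  0.5] M [ 0.01 -0.01  0.01] g 0.085 toolz [ 0.0004 -0.0067 -1.    ]
```

View pics/ov1.png

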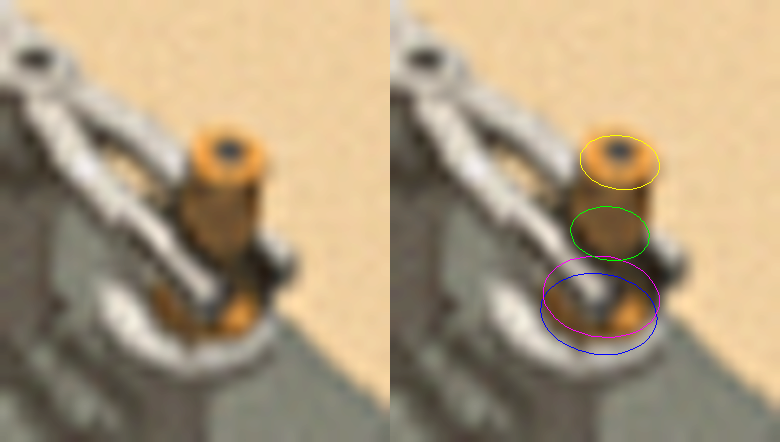

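View pics/ov2.png

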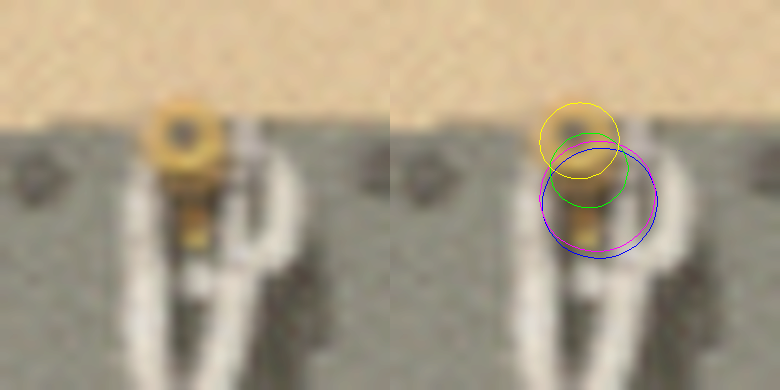

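```bash
python3 -m jog '[0,0,0,0,0.4,0,1,0,0,0,0,0.8,0,1,0,0,0,0,0.8,0,1]'
python3 - <<'E'
from h import *
s=r.grab_frame("scene")[:,:,::-1]; cv2.imwrite("pics/s16.png",cv2.convertScaleAbs(s,alpha=1.5)); print(r.get_obs()["contact_force"])
E
```

```text
clock: 19.1
tcp_pos: [0.5611, -0.1985, 0.1831]
orientation: [3.128, 0.217, 0.0]
contact_force: [1.0, 0.6, -0.1]
grip_width: 0.085
[ 1.3708121  -8.16377747  0.69407628]
```

View pics/s16.png

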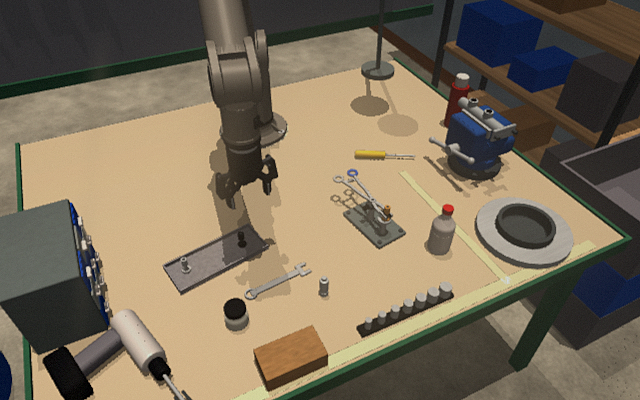

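The valve is held upright in the jaws at (387,212). The steel and black valves, tools, bottle, piston and jar are where they were, and the arm is clear. I'll let the arm settle, then hand in.

```bash
python3 -m jog '[0,0,0,0,0,0,1,0,0,0,0,0,0,1,0,0,0,0,0,0,1]'; python3 -c "
from bench import r
print(r.get_obs()['contact_force']); print(r.hand_in())"
```

```text
clock: 19.45
tcp_pos: [0.5607, -0.2079, 0.1831]
orientation: [3.123, 0.203, 0.0]
contact_force: [-0.2, 0.8, -0.4]
grip_width: 0.0856
[-0.1895632   0.83916175 -0.43200283]
the job is handed in; nothing more can be done
None
```

The brass valve is gripped upright in the locked holder, and I handed the job in at about 19.5 s of the 58 s allowed.

**What I did:**
- I pressed the blue ring down with about 6 N and eased it about 28 mm outwards; the forceps stayed fully open.
- I carried the valve in level from beyond the jaw tips. It met no side force, and I set it down on the rest with a light touch.
- I squeezed the handles with 20 N until the grip stalled at 32.7 mm, then let go and moved the arm clear.

**Last checks:**
- **Ratchet:** the teeth are engaged and the handle holds after release. It sits about 0.04 rad more open than at the start, so it is on the second or third click. The pictures can't tell which of the two, but both are within what you asked.
- **Valve:** it stands upright to within about 2° as far as the pictures show. The head measured 1–2 mm towards the fixed jaw from where I expected. That is about the size of the calibration error, so I left it. The lower edge of the foot was partly hidden and looked up to 1 pixel higher than expected, so I couldn't confirm its seating by eye.
- **Everything else:** in the final picture the other two valves, the tools, bottle, piston and jar look to be where they were. A single 8 N force reading came as the arm stopped in free air. It was back to about 1 N before I handed in.

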